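# Empty the tumble-sanding barrel into the tray

### The job

The knobs in the tumble-sanding barrel are done: slide the grey tray along the bench until it sits centred under the barrel, then turn the barrel by the grip rails along its outside until its open port faces straight down and all four knobs have dropped into the tray. Leave the barrel like that, with the knobs in the tray under it, and do not knock the other things on the bench.

Things in the scene. Friction and masses are not known exactly. Their poses are not given: they have to be found in the camera images.
- stand: Grey steel cradle bolted to the bench. Origin on the bench straight under the barrel's middle; x runs along the barrel's level axis (180 mm up), y sideways, the way the tray slides. Two A-frames at x = -115 to -103 and 103 to 115 mm (feet out to 139 mm, y -68 to 68 mm; bearings 204 mm high); between them the bench is free from both y sides.
- barrel (a joint): Turn of the barrel about the stand's x axis (rad), held by friction of about 0.35 N m wherever it is left, free to turn more than half a turn either way from 0. 0: the open port faces straight up; pi or -pi: straight down. Growing values carry the port from up towards the stand's -y side. It starts with the port roughly up.
- axis (a point): Middle of the barrel, on its axis, with the stand's axes. Barrel of plywood staves, twelve-sided, outer radius 74 to 77 mm, 150 mm long between two round end discs (diameter 176 mm, at x = -80 to -75 and 75 to 80 mm). Six straight steel grip rails run the length of the barrel: 6 mm plates with a round top 12 mm thick; the top is 106 mm from the axis, about 30 mm proud of the staves.
- port (a point): Middle of the open port (its cover is off), 74 mm from the axis, between two grip rails: 68 mm wide, 122 mm long. z points out of the port, x along the axis. The grip rails are at 30, 90, 150, 210, 270 and 330 degrees round the axis from the middle of the port. The lowest rail passes 74 mm above the bench.
- tray: Open grey plastic tray, 180 mm along its x, 280 mm along its y, 50 mm high, walls 5 mm (rim 8 mm), 0.45 kg, loose on the bench. Origin at the centre of its underside. It starts beside the stand on its +y or its -y side, its long side along the stand's y, its centre about 210 mm from the stand's, clear of the way in.
- knob0_c (a point): Turned beech knob, one of four alike, 58 mm long with a 38 mm ball head, about 28 g; its middle. Starts inside the barrel.
- knob1_c (a point): Turned beech knob, one of four alike, 58 mm long with a 38 mm ball head, about 28 g; its middle. Starts inside the barrel.
- knob2_c (a point): Turned beech knob, one of four alike, 58 mm long with a 38 mm ball head, about 28 g; its middle. Starts inside the barrel.
- knob3_c (a point): Turned beech knob, one of four alike, 58 mm long with a 38 mm ball head, about 28 g; its middle. Starts inside the barrel.
- cover: The port's cover, taken off and lying on the bench on the side of the stand opposite the tray: plywood board 146 by 84 mm, 12 mm thick, with two toggle clamps and a wire handle up to 34 mm high. Origin at the centre of its underside. Leave alone.
- sandblock: Cork sanding block 95 x 60 x 32 mm lying beyond the stand, origin under its centre. Leave alone.
- brush: Brush, about 160 mm long, lying on the bench beyond the stand. Leave alone.
- offcut: Strip of pine 160 x 42 x 20 mm lying beyond the stand, origin under its centre. Leave alone.
- glue: White bottle, 60 mm diameter, 170 mm high, origin under its centre. Leave alone.
- waxtin: Round metal tin, 70 mm diameter, 55 mm high, origin under its centre. Leave alone.
- tape: Roll of tape lying flat, 104 mm diameter, 38 mm high, origin under its centre. Leave alone.
There are look-alikes about, which are no part of the job. What is shaped like the part that bears knob2_c but pink is not meant.

How it is judged (in metres and radians):
On the way, in this order (a step that is already met when the one before it is completed fails the run):
1. the tray sits under the barrel, its centre within 45 mm of the barrel's middle along the stand's y (y of tray in the frame of stand between -0.045 and 0.045 m), for 0.2 s.
2. the port faces down within 15 degrees and all four knobs lie in the tray (all of step 1 and angle between port's own z axis and vertical above 2.8816 rad and x of knob0_c in the frame of tray between -0.088 and 0.088 m and y of knob0_c in the frame of tray between -0.138 and 0.138 m and z of knob0_c in the frame of tray between 0 and 0.075 m and x of knob1_c in the frame of tray between -0.088 and 0.088 m and y of knob1_c in the frame of tray between -0.138 and 0.138 m and z of knob1_c in the frame of tray between 0 and 0.075 m and x of knob2_c in the frame of tray between -0.088 and 0.088 m and y of knob2_c in the frame of tray between -0.138 and 0.138 m and z of knob2_c in the frame of tray between 0 and 0.075 m and x of knob3_c in the frame of tray between -0.088 and 0.088 m and y of knob3_c in the frame of tray between -0.138 and 0.138 m and z of knob3_c in the frame of tray between 0 and 0.075 m), for 0.2 s.
At the end, for the whole second after the job is handed in: The tray stands under the barrel (its centre within 45 mm of the barrel's middle along the stand's y), the port faces down within 15 degrees, barrel and tray are at rest, and all four knobs lie in the tray (all of step 2 and velocity of joint barrel between -0.05 and 0.05 rad/s and linear speed of tray below 0.02 m/s); the robot touches nothing.
It fails at once if the port's cover is moved by more than 30 mm (distance of cover from where it was at the start of the episode above 0.03 m).
It fails at once if another thing on the bench (sanding block, brush, offcut, bottle, tin, tape) is moved by more than 30 mm (distance of any of sandblock, brush, offcut, glue, waxtin, tape from where it was at the start of the episode above 0.03 m).
It also fails if it takes over 61 s, if anything falls off the work surface, if the arm or the gripper's body presses on something with over 40 N, if the wrist force passes 120 N, or if a joint passes its speed limit or range.

### The arm

A 6-joint arm with a two-finger parallel gripper is mounted at the origin on the work surface. World frame = base frame: x ahead of the robot, y to its left, z up, the work surface at z = 0. Lengths are in mm, angles in degrees, forces in N, time in s.
With the tool pointing down it reaches from about 350 to 850 mm from the base axis. Payload 8.1 kg.
Tool frame: the origin (TCP) lies midway between the tips of the shut fingers; the grasp point (between the pads) lies 19 mm behind it; z points along the fingers, y is the line along which they close (so a half turn about z gives the same grasp; the last joint's range is limited). The gripper opens to 85 mm and grips with 20 to 120 N. Pads are 22 mm wide; open, the fingers measure 114 mm over their backs; the gripper's body (76 mm by 85 mm) begins 54 mm behind the grasp point. The pads swing forward as they close: fully open they stand 13 mm farther back than shut.
Start: joints at [-78.289, 7.471, 85.268, -0, 87.261, -4.893], TCP at [171.477, -574.979, 209.592] pointing down, gripper open.
Joint ranges: [-169.43, 169.43], [-51.17, 129.36], [1.28, 143.12], [-76.62, 256.62], [0, 156.53], [-152.29, 152.29]. Speed limits (degrees/s): [136.94, 136.94, 159.86, 180, 180, 180].

### API

Orientations are given as [roll, pitch, yaw] about the fixed x, y, z axes, in that order (R = Rz(yaw) Ry(pitch) Rx(roll)).
In Python, from bench import sense, snapshot, camera_params, hand_in, masks_of, pinpoint gives the robot as it stands.
- The arm moves only by the tool step_arm, never from a script. Its argument "targets" is a list of rows, each an object with "angular": the turn, a rotation vector about the tool's x, y, z scaled (see below), a list of three; "dp": the shift along the tool's x, y, z scaled (see below), a list of three; "fingers": the closure, from 0 (fully open) to 1 (shut). A call has exactly 8 rows; each row is the pose to reach, as a shift and turn from the pose commanded when the call began, along the tool's axes at that moment, turning the shorter way round; what a row does not reach only later rows make up. The controller multiplies each number of a shift by 0.2 m and each number of a turn by 180 degrees. A row lasts 1/8 s, in which the tool goes at most 62.5 mm and 10.7 degrees, less where a joint would pass 70% of its speed; a pose out of reach is approached as far as the arm can. A call with a number of a shift or a turn outside -1 to 1 is refused whole. A call with a gripper value outside its range is refused whole. The fingers move at their own pace and stop on an object; "newtons" is the grip in N (left out, the last holds). Time passes only in rows, so rows that repeat a pose let the fingers close, or fill a call up. It gives the time, the measured TCP pose, the force, the opening and the grip force at its end, in the units of the state.
- sense(): the state, without advancing time (a new reading comes with each control period).
- snapshot(name): name is "scene" or "top"; returns the picture (400x640x3 uint8, blue, green, red); there is no depth.
- camera_params(name): a dict with "vfov" (degrees; the focal length in pixels is half the picture's height over the tangent of half this angle, whatever the lens; pixels are square), "cx", "cy" (the principal point, pixels), "R" (3x3) and "t" (3): a world point X has camera coordinates R X + t. Camera axes: x right, y down, z forward; pixel columns grow to the right and rows downward; lengths in mm; the calibration is good to about 2 mm. A picture is of the moment at which its call begins. camera_params takes no time and is no camera call.
- hand_in(): hands the job in; it is judged then, once.
Trained networks look in the newest picture that a camera, given by its name, has taken for a name from the list of things; names that differ only in an ending like _2 or _b are one class to them, and where a whole thing is asked for, a point or a joint stands for the part that bears it (a point fixed in the world has none). Each returns a list of dicts, best first, with "conf" (0 to 1); they miss things now and then, are a little off and sometimes report something else, mostly with a low value. They report only what shows in the picture. A call takes as long as a camera call. They do not tell look-alikes from the thing itself.
- masks_of(camera, label): "pixels" (400x640 bool, what is visible of it) and "at" ([column, row] in pixels, amid what is visible of it).
- pinpoint(camera, label): "at" ([column, row] in pixels: a listed point, or the origin of a listed thing).
The state is a dict: "time": time; "joint_pos": joint angles; "qd": joint speeds; "joint_efforts": joint torques, N m; "tool_pos": TCP position; "tcp_rot": TCP orientation; "ft_force": force on the tool from outside, world axes, zero at the start; "wrist_torque": the same for the moment, N m; "finger_gap": finger opening in mm; "grip_force": force on a finger pad.
Only numpy, scipy, OpenCV 4.12 (cv2) and the standard library are available. Lean on these libraries where they do the work, as an engineer would, in place of code of your own. Each camera call takes 0.05 s, during which the arm holds its last target. There are 200 camera calls.

## Working session

There is one attempt and no reset: what is moved stays moved. The work goes in short steps, Python scripts to look and compute and a tool call to move; the robot and the scene stay as the last step left them, time stands still between calls to the robot, and variables do not carry over. Pictures are saved under pics/ and viewed, at most 10 in all, crops included, and the job is handed in when it is done.

Besides the shell and the picture viewer there is one more tool, called after "Request:" as name([rows], argument=value, ...), one row to a line, values as JSON. step_arm: Moves the arm, as the interface text tells. Its arguments: {"type":"object","properties":{"targets":{"type":"array","items":{"type":"object","properties":{"angular":{"type":"array","items":{"type":"number","minimum":-1,"maximum":1}},"dp":{"type":"array","items":{"type":"number","minimum":-1,"maximum":1}},"fingers":{"type":"number"}}}},"newtons":{"type":"number"}},"required":["targets"]}

```bash
mkdir -p pics; ls
cat > h.py <<'E'
import numpy as np,cv2
from bench import *
def ray(cam,uv):
    p=camera_params(cam);f=200/np.tan(np.radians(p["vfov"])/2)
    R=np.array(p["R"]);t=np.array(p["t"])
    d=R.T@np.array([(uv[0]-p["cx"])/f,(uv[1]-p["cy"])/f,1]);return -R.T@t,d
def atz(cam,uv,z):
    o,d=ray(cam,uv);return o+d*(z-o[2])/d[2]
def tri(ua,ub):
    a,d=ray("scene",ua);b,e=ray("top",ub)
    s=np.linalg.lstsq(np.c_[d,-e],b-a,rcond=None)[0]
    return (a+s[0]*d+b+s[1]*e)/2,np.linalg.norm(a+s[0]*d-b-s[1]*e)
E
python3 - <<'E'
from h import *
for c in("scene","top"):
    cv2.imwrite(f"pics/{c}0.png",snapshot(c)); p=camera_params(c);print(c,p["vfov"],np.round(-np.array(p["R"]).T@p["t"]),np.round(p["R"],2).tolist())
    for n in("stand","axis","port","tray","cover","glue","waxtin","tape","brush","offcut","sandblock"):
        for r in pinpoint(c,n)[:2]:
            print(n,np.round(r["at"]),round(r["conf"],2),np.round(atz(c,r["at"],{"axis":180,"port":254}.get(n,0))))
E
```

```text
pics
scene 57.02429563528369 [ 983. -451.  966.] [[0.71, 0.7, 0.02], [0.54, -0.53, -0.65], [-0.45, 0.47, -0.76]]
stand [306. 258.] 0.83 [532. -42.   0.]
axis [303. 218.] 0.97 [518. -39. 180.]
port [299. 199.] 0.62 [510. -41. 254.]
tray [344. 211.] 0.64 [488. 178.   0.]
cover [254. 303.] 0.73 [ 535. -248.    0.]
cover [304. 256.] 0.47 [521. -42.   0.]
glue [319. 166.] 0.85 [271. 274.   0.]
waxtin [426. 218.] 0.81 [702. 349.   0.]
tape [195. 247.] 0.74 [ 259. -259.    0.]
brush [377. 248.] 0.87 [663. 138.   0.]
offcut [312. 333.] 0.83 [ 711. -191.    0.]
sandblock [354. 289.] 0.85 [704. -17.   0.]
top 47.59479869730376 [ 284.   35. 1153.] [[0.1, -0.99, -0.0], [-0.97, -0.1, -0.22], [0.22, 0.02, -0.98]]
stand [355. 206.] 0.88 [521. -33.   0.]
axis [360. 191.] 0.77 [517. -32. 180.]
axis [356. 211.] 0.69 [472. -27. 180.]
port [367. 178.] 0.63 [529. -39. 254.]
tray [273. 203.] 0.72 [507. 178.   0.]
cover [438. 207.] 0.82 [ 539. -250.    0.]
glue [229. 288.] 0.84 [280. 259.   0.]
waxtin [217. 126.] 0.78 [702. 355.   0.]
tape [439. 316.] 0.87 [ 265. -262.    0.]
brush [289. 146.] 0.8 [666. 153.   0.]
offcut [416. 140.] 0.7 [ 715. -183.    0.]
offcut [218. 122.] 0.34 [713. 353.   0.]
sandblock [349. 140.] 0.97 [698.  -4.   0.]
```

Run:
```python
import cv2,numpy as np
a=cv2.imread("pics/scene0.png")[120:360,150:470];b=cv2.imread("pics/top0.png")[80:340,190:490]
cv2.imwrite("pics/s1.png",cv2.resize(a,None,fx=2.5,fy=2.5,interpolation=2));cv2.imwrite("pics/t1.png",cv2.resize(b,None,fx=2.3,fy=2.3,interpolation=2))
```

```text
(no output)
```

View pics/s1.png

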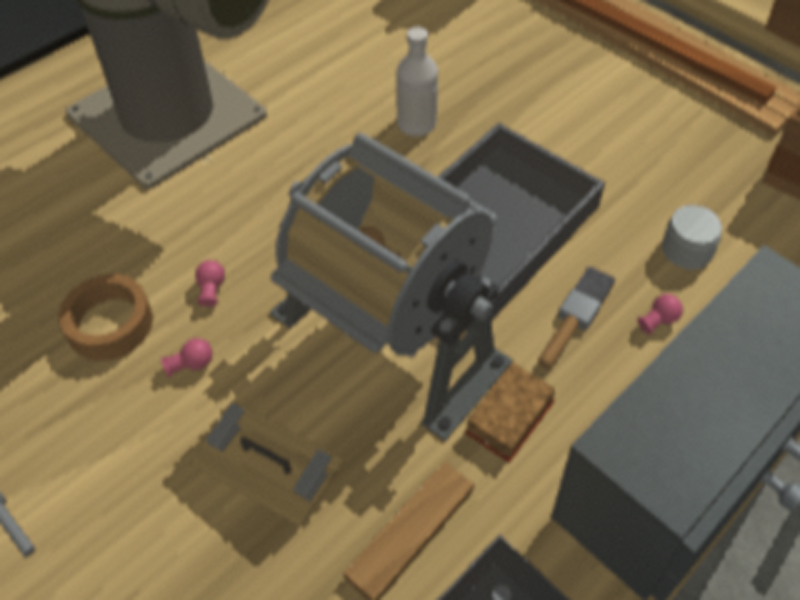

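View pics/t1.png

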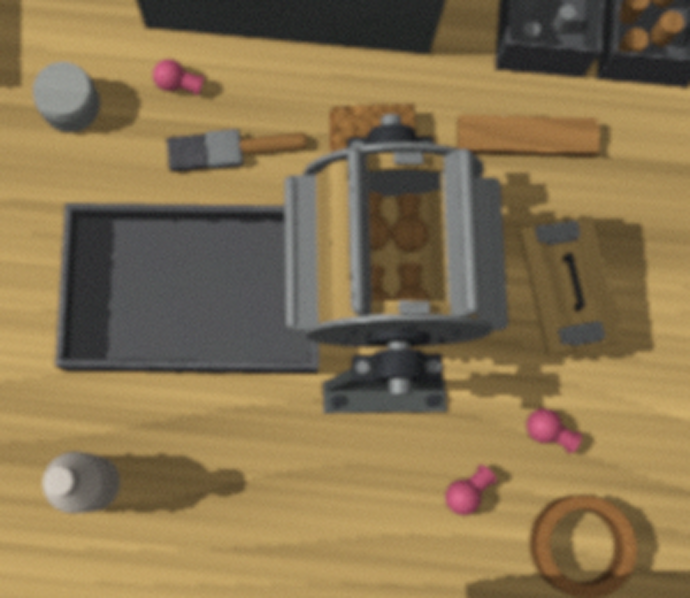

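The scene view shows the tray on the world +y side (crop 520,220). The barrel port faces up and leans slightly towards -y, the cover is at crop (265,460), and the pink knobs are decoys. In the top crop, the port rails run along columns ~357 and ~460, and the tray's outer edge is at column ~64.

```bash
cat >> h.py <<'E'
from scipy.spatial.transform import Rotation as Ro
def pose():
    s=sense();return np.array(s["tool_pos"]),Ro.from_euler("xyz",s["tcp_rot"],degrees=True)
def rel(p,R,p0,R0):
    return np.round(R0.inv().apply(np.array(p)-p0)/200,3).tolist(),np.round((R0.inv()*R).as_rotvec(degrees=True)/180,3).tolist()
E
python3 - <<'E'
from h import *
T=lambda x,y:(190+x/2.3,80+y/2.3)
S=lambda x,y:(150+x/2.5,120+y/2.5)
s=sense();print(s["tcp_rot"],s["tool_pos"],s["finger_gap"])
for n,q in dict(nl=(60,367),nr=(316,372),fl=(68,207)).items(): print(n,np.round(atz("top",T(*q),50)))
for n,q in dict(back=(500,126),right=(604,185)).items(): print(n,np.round(atz("scene",S(*q),50)))
print("frame foot near",[np.round(atz("top",T(*q),5)) for q in((325,410),(446,410))])
# rails either side of port: ends in both
for n,a,b in(("L near",(300,190),(364,308)),("L far",(405,263),(359,150)),):pass
print("railR ends",[tri(S(*a),T(*b)) for a,b in(((300,192),(463,310)),((405,265),(458,150)))])
print("railL ends",[tri(S(*a),T(*b)) for a,b in(((362,138),(361,310)),((488,215),(355,148)))])
for p in (tri((303,218),(360,191)),tri((299,199),(367,178)),tri((306,258),(355,206))):print(np.round(p[0]),round(p[1]))
E
```

```text
[ 1.79996491e+02 -4.34101124e-04  1.66010502e+01] [ 171.4608681  -575.00912623  209.63176466] 85.24773856427589
nl [392. 299.  50.]
nr [414.  28.  50.]
fl [567. 316.  50.]
back [402. 298.  50.]
right [576. 313.  50.]
frame foot near [array([379.,  14.,   5.]), array([ 393., -118.,    5.])]
railR ends [(array([456.3923585 , -92.13472245, 260.40833938]), np.float64(0.5344755871431178)), (array([600.0459278 , -79.56036767, 260.77334975]), np.float64(3.827831253331237))]
railL ends [(array([447.71961336,  -1.50964265, 267.86083781]), np.float64(6.107868545918484)), (array([603.13168669,  20.59246063, 250.91504738]), np.float64(17.592117608908165))]
[517. -34. 177.] 4
[521. -43. 267.] 12
[523. -36. -18.] 0
```

Request:
step_arm([
  {"dp":[0,0,-0.3],"angular":[0,0,0],"fingers":0},
  {"dp":[0.1,-0.14,-0.55],"angular":[0,0,0],"fingers":0},
  {"dp":[0.2,-0.28,-0.7],"angular":[0,0,0],"fingers":0},
  {"dp":[0.3,-0.42,-0.7],"angular":[0,0,0],"fingers":0},
  {"dp":[0.4,-0.56,-0.7],"angular":[0,0,0],"fingers":0},
  {"dp":[0.5,-0.71,-0.7],"angular":[0,0,0],"fingers":0},
  {"dp":[0.6,-0.85,-0.7],"angular":[0,0,0],"fingers":0},
  {"dp":[0.7,-0.99,-0.7],"angular":[0,0,0],"fingers":0},
])

```text
time: 2.2
tool_pos: [249.3, -344.1, 349.7]
tcp_rot: [180.0, -0.0, 16.6]
ft_force: [-0.2, 0.6, 1.0]
finger_gap: 85.7
grip_force: 0.0
```

Request:
step_arm([
  {"dp":[0.09,-0.12,0],"angular":[0,0,0],"fingers":0},
  {"dp":[0.18,-0.25,0],"angular":[0,0,0],"fingers":0},
  {"dp":[0.27,-0.38,0],"angular":[0,0,0],"fingers":0},
  {"dp":[0.35,-0.5,0],"angular":[0,0,0],"fingers":0},
  {"dp":[0.44,-0.62,0],"angular":[0,0,0],"fingers":0},
  {"dp":[0.53,-0.75,0],"angular":[0,0,0],"fingers":0},
  {"dp":[0.62,-0.87,0],"angular":[0,0,0],"fingers":0},
  {"dp":[0.7,-0.99,0],"angular":[0,0,0],"fingers":0},
])

```text
time: 3.2
tool_pos: [326.9, -114.5, 349.8]
tcp_rot: [180.0, -0.0, 16.6]
ft_force: [0.2, 0.7, -0.2]
finger_gap: 85.4
grip_force: 0.0
```

Request:
step_arm([
  {"dp":[0.09,-0.12,0],"angular":[0,0,0],"fingers":0},
  {"dp":[0.18,-0.25,0],"angular":[0,0,0],"fingers":0},
  {"dp":[0.27,-0.38,0],"angular":[0,0,0],"fingers":0},
  {"dp":[0.35,-0.5,0],"angular":[0,0,0],"fingers":0},
  {"dp":[0.44,-0.62,0],"angular":[0,0,0],"fingers":0},
  {"dp":[0.53,-0.75,0],"angular":[0,0,0],"fingers":0},
  {"dp":[0.62,-0.87,0],"angular":[0,0,0],"fingers":0},
  {"dp":[0.7,-0.99,0],"angular":[0,0,0],"fingers":0},
])

```text
time: 4.2
tool_pos: [404.5, 115.3, 349.7]
tcp_rot: [180.0, -0.0, 16.6]
ft_force: [0.4, -0.6, 0.5]
finger_gap: 85.7
grip_force: 0.0
```

Request:
step_arm([
  {"dp":[0.09,-0.12,0],"angular":[0,0,0],"fingers":0},
  {"dp":[0.18,-0.25,0],"angular":[0,0,0],"fingers":0},
  {"dp":[0.27,-0.38,0],"angular":[0,0,0],"fingers":0},
  {"dp":[0.35,-0.5,0],"angular":[0,0,0],"fingers":0},
  {"dp":[0.44,-0.62,0],"angular":[0,0,0],"fingers":0},
  {"dp":[0.53,-0.75,0],"angular":[0,0,0],"fingers":0},
  {"dp":[0.62,-0.87,0],"angular":[0,0,0],"fingers":0},
  {"dp":[0.7,-0.99,0],"angular":[0,0,0],"fingers":0},
])

```text
time: 5.2
tool_pos: [482.1, 345.0, 349.5]
tcp_rot: [180.0, 0.0, 16.6]
ft_force: [0.4, 0.2, -0.3]
finger_gap: 85.6
grip_force: 0.0
```

```bash
cat >> h.py <<'E'
C=np.array([522.,-37,180]);sx=np.array([np.cos(.087),np.sin(.087),0]);sy=np.array([-sx[1],sx[0],0]);Z=np.array([0,0,1.])
def W(x,y,z): return np.array([C[0],C[1],0])+x*sx+y*sy+z*Z
def push(t):
    t=np.radians(t);z=-np.cos(t)*Z-np.sin(t)*sy;return Ro.from_matrix(np.c_[np.cross(sx,z),sx,z])
def rail(th,r,x=0):
    th=np.radians(th);u=-np.sin(th)*sy+np.cos(th)*Z
    return C+r*u+x*sx,Ro.from_matrix(np.c_[sx,np.cross(-u,sx),-u])
E
python3 - <<'E'
from h import *
p,R=pose();print(p,sense()["joint_pos"],sense()["time"]);R1=push(15)
print(rel(W(-4,390,140),R1,p,R))
print(rel(W(-4,390,25),R1,W(-4,390,140),R1),rel(W(-4,190,25),R1,W(-4,390,25),R1))
E
```

```text
[482.08340022 344.99913321 349.48106258] [ 3.06367784e+01  5.61207081e+00  7.28276551e+01 -3.67113473e-03
  1.01562127e+02  1.04029918e+02] 5.2
([0.019, -0.027, 1.047], [-0.057, -0.07, -0.433])
([0.149, -0.0, 0.555], [0.0, 0.0, 0.0]) ([-0.966, 0.0, 0.259], [0.0, 0.0, 0.0])
```

Request:
step_arm([
  {"dp":[0,0,0.12],"angular":[-0.007,-0.009,-0.054],"fingers":0},
  {"dp":[0,0,0.25],"angular":[-0.014,-0.018,-0.108],"fingers":0},
  {"dp":[0.01,-0.01,0.38],"angular":[-0.021,-0.026,-0.162],"fingers":0},
  {"dp":[0.01,-0.01,0.5],"angular":[-0.028,-0.035,-0.216],"fingers":0},
  {"dp":[0.01,-0.02,0.63],"angular":[-0.036,-0.044,-0.27],"fingers":0},
  {"dp":[0.02,-0.02,0.75],"angular":[-0.043,-0.053,-0.325],"fingers":0},
  {"dp":[0.02,-0.03,0.88],"angular":[-0.05,-0.061,-0.379],"fingers":0},
  {"dp":[0.02,-0.03,1.0],"angular":[-0.057,-0.07,-0.433],"fingers":0},
])

```text
time: 6.2
tool_pos: [483.9, 351.0, 148.5]
tcp_rot: [-179.9, 15.1, 95.4]
ft_force: [-0.0, 0.5, 0.3]
finger_gap: 85.6
grip_force: 0.0
```

Run:
```python
from h import *
p,R=pose();print(p,sense()["joint_pos"]);R1=push(15)
for q in((390,25),(330,25),(150,25)):print(rel(W(-4,*q),R1,p,R))
```

```text
[483.85347214 350.99242504 148.54064332] [ 39.03935744  18.30894298  80.62265204 -12.4520646   89.63869948
  34.6940333 ]
([0.161, 0.002, 0.596], [0.0, 0.0, 0.002])
([-0.128, 0.0, 0.674], [0.0, 0.0, 0.002])
([-0.997, -0.005, 0.908], [0.0, 0.0, 0.002])
```

Request:
step_arm([
  {"dp":[0.06,0,0.22],"angular":[0,0,0],"fingers":0},
  {"dp":[0.12,0,0.44],"angular":[0,0,0],"fingers":0},
  {"dp":[0.16,0,0.59],"angular":[0,0,0],"fingers":0},
  {"dp":[0.11,0,0.61],"angular":[0,0,0],"fingers":0},
  {"dp":[0.05,0,0.63],"angular":[0,0,0],"fingers":0},
  {"dp":[-0.02,0,0.645],"angular":[0,0,0],"fingers":0},
  {"dp":[-0.08,0,0.66],"angular":[0,0,0],"fingers":0},
  {"dp":[-0.13,0,0.675],"angular":[0,0,0],"fingers":0},
])

```text
time: 7.2
tool_pos: [489.8, 290.3, 26.9]
tcp_rot: [179.9, 15.0, 95.0]
ft_force: [0.3, -0.7, 0.0]
finger_gap: 85.6
grip_force: 0.0
```

Request:
step_arm([
  {"dp":[-0.06,0,0.016],"angular":[0,0,0],"fingers":0},
  {"dp":[-0.12,0,0.032],"angular":[0,0,0],"fingers":0},
  {"dp":[-0.18,0,0.048],"angular":[0,0,0],"fingers":0},
  {"dp":[-0.24,0,0.064],"angular":[0,0,0],"fingers":0},
  {"dp":[-0.3,0,0.08],"angular":[0,0,0],"fingers":0},
  {"dp":[-0.36,0,0.096],"angular":[0,0,0],"fingers":0},
  {"dp":[-0.42,0,0.112],"angular":[0,0,0],"fingers":0},
  {"dp":[-0.48,0,0.128],"angular":[0,0,0],"fingers":0},
])

```text
time: 8.2
tool_pos: [497.9, 191.3, 26.1]
tcp_rot: [-180.0, 15.0, 95.0]
ft_force: [0.1, -0.4, 0.2]
finger_gap: 85.8
grip_force: 0.0
```

Run:
```python
from h import *
p,R=pose();print(p,sense()["ft_force"]);R1=push(15)
d=p-W(0,0,0);print("stand xy",d@sx,d@sy)
for q in((150,25),):print(rel(W(-4,*q),R1,p,R))
a=snapshot("top");b=snapshot("scene")
cv2.imwrite("pics/p2.png",np.vstack([cv2.resize(a[60:260,190:490],None,fx=2,fy=1.5),cv2.resize(b[120:320,200:500],None,fx=2,fy=1.5)]))
```

```text
[497.92584733 191.27506183  26.11990681] [ 0.07100319 -0.40359793  0.22483272]
stand xy -4.148214930847355 229.50350976318649
([-0.382, 0.0, 0.108], [-0.0, 0.0, 0.0])
```

View pics/p2.png

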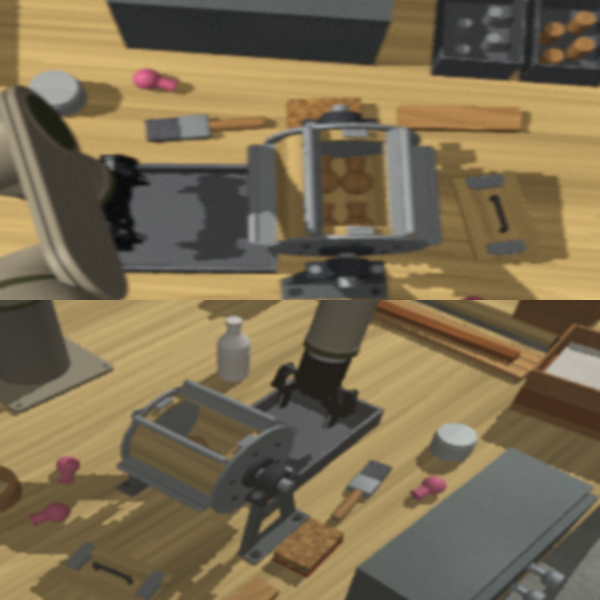

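Run:
```python
from h import *
p,R=pose()
def proj(c,X):
    q=camera_params(c);f=200/np.tan(np.radians(q["vfov"])/2);v=np.array(q["R"])@X+q["t"];return np.round([q["cx"]+f*v[0]/v[2],q["cy"]+f*v[1]/v[2]])
for c in("scene","top"):
    print(c,proj(c,p),proj(c,p+R.apply([0,42,0])),proj(c,p+R.apply([0,-42,0])),"unmoved corners",[proj(c,W(x,346,50)) for x in(-90,90)],"moved",[proj(c,W(x,226,50)) for x in(-90,90)])
    print([(np.round(r["at"]),round(r["conf"],2)) for r in pinpoint(c,"tray")[:2]])
b=cv2.imread("pics/p2.png")
s=snapshot("scene")[150:270,250:410]
cv2.imwrite("pics/p3.png",cv2.resize(s,None,fx=5,fy=5,interpolation=2))
```

```text
scene [349. 206.] [360. 212.] [339. 199.] unmoved corners [array([350., 170.]), array([393., 195.])] moved [array([329., 189.]), array([373., 216.])]
[(array([340., 210.]), 0.86)]
top [266. 204.] [267. 188.] [266. 220.] unmoved corners [array([216., 235.]), array([221., 165.])] moved [array([265., 236.]), array([268., 165.])]
[(array([272., 205.]), 0.64)]
```

View pics/p3.png

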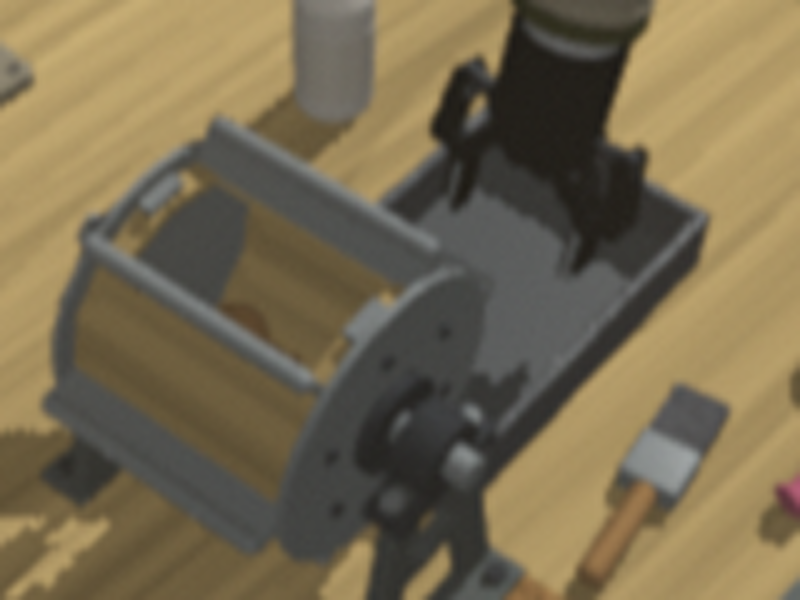

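The crop shows the fingers over and inside the tray, which hasn't moved. The open fingertips stand well behind the TCP, so they passed above the rim. I'll go back behind the tray wall, half close the fingers and push lower.

Run:
```python
from h import *
p,R=pose();R1=push(15)
for q in((229,95),(395,95),(395,15)):print(rel(W(-4,*q),R1,p,R)[0])
for q in((350,15),(300,15),(225,15),(150,15)):print(rel(W(-4,*q),R1,W(-4,395,15),R1)[0])
```

```text
[-0.096, 0.0, -0.331]
[0.706, 0.001, -0.545]
[0.809, 0.001, -0.159]
[-0.217, -0.0, 0.058]
[-0.459, -0.0, 0.123]
[-0.821, -0.0, 0.22]
[-1.183, -0.0, 0.317]
```

Request:
step_arm([
  {"dp":[-0.05,0,-0.17],"angular":[0,0,0],"fingers":0},
  {"dp":[-0.096,0,-0.331],"angular":[0,0,0],"fingers":0},
  {"dp":[0.14,0,-0.39],"angular":[0,0,0],"fingers":0},
  {"dp":[0.4,0,-0.46],"angular":[0,0,0],"fingers":0.3},
  {"dp":[0.706,0,-0.545],"angular":[0,0,0],"fingers":0.6},
  {"dp":[0.73,0,-0.45],"angular":[0,0,0],"fingers":0.6},
  {"dp":[0.78,0,-0.27],"angular":[0,0,0],"fingers":0.6},
  {"dp":[0.81,0,-0.16],"angular":[0,0,0],"fingers":0.6},
])

```text
time: 9.45
tool_pos: [482.1, 355.2, 12.3]
tcp_rot: [-179.8, 15.1, 95.1]
ft_force: [-0.4, -0.2, -0.5]
finger_gap: 34.3
grip_force: 0.0
```

Request:
step_arm([
  {"dp":[0,0,0],"angular":[0,0,0],"fingers":0.6},
  {"dp":[-0.08,0,0.02],"angular":[0,0,0],"fingers":0.6},
  {"dp":[-0.15,0,0.04],"angular":[0,0,0],"fingers":0.6},
  {"dp":[-0.22,0,0.058],"angular":[0,0,0],"fingers":0.6},
  {"dp":[-0.28,0,0.075],"angular":[0,0,0],"fingers":0.6},
  {"dp":[-0.34,0,0.09],"angular":[0,0,0],"fingers":0.6},
  {"dp":[-0.4,0,0.107],"angular":[0,0,0],"fingers":0.6},
  {"dp":[-0.46,0,0.123],"angular":[0,0,0],"fingers":0.6},
])

```text
time: 10.45
tool_pos: [492.0, 260.8, 15.3]
tcp_rot: [180.0, 15.0, 95.0]
ft_force: [-0.5, 4.7, 3.6]
finger_gap: 34.5
grip_force: 2.4
```

Run:
```python
from h import *
p,R=pose();s=sense();print(p,s["ft_force"],s["finger_gap"])
d=p-W(0,0,0);print("stand xy",d@sx,d@sy)
s=snapshot("scene")[150:270,250:410]
for c in("top",):
    snapshot(c);print([np.round(atz(c,r["at"],0)) for r in pinpoint(c,"tray")[:2]])
cv2.imwrite("pics/p4.png",cv2.resize(s,None,fx=5,fy=5,interpolation=2))
```

```text
[491.98549286 260.83169136  15.3496092 ] [-0.53809124  4.71007451  3.61509315] 34.48576737027928
stand xy -4.022306522854345 299.31322735052294
[array([500., 119.,   0.])]
```

View pics/p4.png

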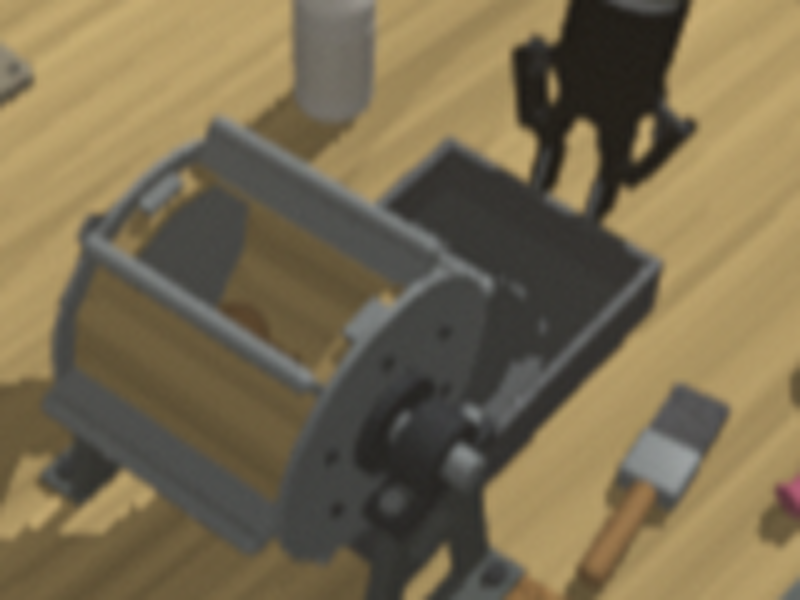

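The push works: the tray is now about 57 mm further in and straight. I'll continue the push.

Request:
step_arm([
  {"dp":[-0.09,0,0.024],"angular":[0,0,0],"fingers":0.6},
  {"dp":[-0.18,0,0.048],"angular":[0,0,0],"fingers":0.6},
  {"dp":[-0.27,0,0.072],"angular":[0,0,0],"fingers":0.6},
  {"dp":[-0.36,0,0.096],"angular":[0,0,0],"fingers":0.6},
  {"dp":[-0.45,0,0.12],"angular":[0,0,0],"fingers":0.6},
  {"dp":[-0.54,0,0.145],"angular":[0,0,0],"fingers":0.6},
  {"dp":[-0.63,0,0.169],"angular":[0,0,0],"fingers":0.6},
  {"dp":[-0.71,0,0.19],"angular":[0,0,0],"fingers":0.6},
])

```text
time: 11.6
tool_pos: [504.7, 113.6, 15.2]
tcp_rot: [-180.0, 15.0, 95.0]
ft_force: [-0.5, 0.5, -1.4]
finger_gap: 34.1
grip_force: 0.9
```

Request:
step_arm([
  {"dp":[0,0,0],"angular":[0,0,0],"fingers":0.6},
  {"dp":[0.15,0,-0.04],"angular":[0,0,0],"fingers":0.6},
  {"dp":[0.3,0,-0.16],"angular":[0,0,0],"fingers":0.6},
  {"dp":[0.3,0,-0.4],"angular":[0,0,0],"fingers":0.6},
  {"dp":[0.25,0,-0.65],"angular":[0,0,0],"fingers":0.6},
  {"dp":[0.2,0,-0.9],"angular":[0,0,0],"fingers":0.6},
  {"dp":[0.15,0,-1],"angular":[0,0,0],"fingers":0.4},
  {"dp":[0.1,0,-1],"angular":[0,0,0],"fingers":0.4},
])

```text
time: 12.6
tool_pos: [499.3, 186.1, 204.5]
tcp_rot: [179.9, 15.0, 95.0]
ft_force: [-0.5, 0.8, -0.1]
finger_gap: 51.7
grip_force: 0.0
```

Run:
```python
from h import *
p,R=pose();s=sense();print(p,s["ft_force"],s["finger_gap"],s["joint_pos"])
d=p-W(0,0,0);print("stand xy",d@sx,d@sy)
a=snapshot("top");s=snapshot("scene")
for c in("top","scene"):
    print([np.round(atz(c,r["at"],0)) for r in pinpoint(c,"tray")[:2]])
cv2.imwrite("pics/p5.png",np.vstack([cv2.resize(a[100:220,270:430],None,fx=4,fy=2.5),cv2.resize(s[150:270,220:380],None,fx=4,fy=2.5)]))
for th in(-28,-58):
  q=rail(th,160); print(th,q[0],rel(*q,p,R))
```

```text
[499.29185269 186.09531884 204.49857406] [-0.48131551  0.77950419 -0.13554834] 51.650792166761555 [ 25.06051154   2.8438329   92.07868126 -14.09302272  90.16435296
  20.59758862]
stand xy -3.237445334214946 224.22466454186562
[]
[array([504., -39.,  -0.])]
-28 [515.47319668  37.83135489 321.27161486] ([-0.871, 0.016, -0.371], [-0.056, -0.058, 0.498])
-58 [510.21005666  98.17450912 264.78708228] ([-0.506, 0.016, -0.177], [-0.186, -0.188, 0.474])
```

View pics/p5.png

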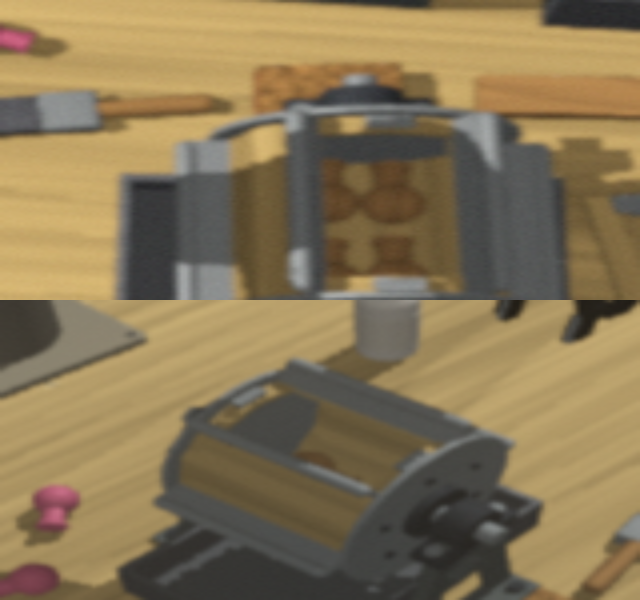

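The tray sits under the barrel and sticks out about equally on both sides. Next is the rail grasp.

Run:
```python
from h import *
p,R=pose()
q=rail(-28,160)
print(rel(W(-2,180,330),R,p,R)[0], rel(*q,p,R))
a=rail(-28,160);
print("descend",rel(*rail(-28,86),*a))
g=rail(-28,86)
for k in range(1,9): print(rel(*rail(-28+60*k/8,86),*g))
e=rail(32,86)
print("retract",rel(*rail(32,150),*e))
for k in (2,4,6,8): print("back",rel(*rail(32-60*k/8,150),*rail(32,150)))
print(atz("top",(300,200),50),(atz("top",(300,200),50)-W(0,0,50))@sy)
```

```text
[-0.376, 0.014, -0.568] ([-0.871, 0.024, -0.389], [-0.057, -0.055, 0.498])
descend ([0.0, 0.0, 0.37], [0.0, 0.0, 0.0])
([-0.0, 0.056, 0.004], [0.042, 0.0, -0.0])
([-0.0, 0.111, 0.015], [0.083, 0.0, 0.0])
([-0.0, 0.165, 0.033], [0.125, 0.0, 0.0])
([-0.0, 0.215, 0.058], [0.167, 0.0, 0.0])
([-0.0, 0.262, 0.089], [0.208, 0.0, 0.0])
([0.0, 0.304, 0.126], [0.25, 0.0, 0.0])
([-0.0, 0.341, 0.168], [0.292, 0.0, 0.0])
([-0.0, 0.372, 0.215], [0.333, 0.0, 0.0])
retract ([0.0, -0.0, -0.32], [0.0, 0.0, 0.0])
back ([-0.0, -0.194, 0.026], [-0.083, 0.0, 0.0])
back ([-0.0, -0.375, 0.1], [-0.167, -0.0, 0.0])
back ([0.0, -0.53, 0.22], [-0.25, -0.0, 0.0])
back ([-0.0, -0.65, 0.375], [-0.333, -0.0, -0.0])
[510.9623522  105.75279224  50.        ] 143.171949399653
```

Request:
step_arm([
  {"dp":[-0.09,0,-0.17],"angular":[-0.007,-0.007,0.06],"fingers":0},
  {"dp":[-0.18,0.01,-0.34],"angular":[-0.014,-0.014,0.12],"fingers":0},
  {"dp":[-0.28,0.01,-0.5],"angular":[-0.021,-0.021,0.18],"fingers":0},
  {"dp":[-0.4,0.015,-0.57],"angular":[-0.028,-0.028,0.245],"fingers":0},
  {"dp":[-0.52,0.015,-0.55],"angular":[-0.035,-0.035,0.31],"fingers":0},
  {"dp":[-0.64,0.02,-0.51],"angular":[-0.042,-0.042,0.375],"fingers":0},
  {"dp":[-0.76,0.02,-0.45],"angular":[-0.05,-0.05,0.44],"fingers":0},
  {"dp":[-0.871,0.024,-0.389],"angular":[-0.057,-0.055,0.498],"fingers":0},
])

```text
time: 13.8
tool_pos: [515.7, 37.8, 321.2]
tcp_rot: [152.7, 1.6, 9.2]
ft_force: [-0.0, -0.0, -0.4]
finger_gap: 85.4
grip_force: 0.0
```

Run:
```python
from h import *
p,R=pose();s=sense();print(p,s["joint_pos"])
print(rel(*rail(-28,86),p,R),rel(*rail(-28,160),p,R))
a=snapshot("top");s=snapshot("scene")
cv2.imwrite("pics/p6.png",np.vstack([cv2.resize(a[100:240,270:430],None,fx=4,fy=2),cv2.resize(s[130:250,220:380],None,fx=4,fy=2.5)]))
```

```text
[515.72176316  37.78553472 321.23890915] [ 17.92879748  -2.71376235  88.66539625 -27.12101503  99.03852603
  95.18733096]
([-0.005, 0.003, 0.37], [-0.003, -0.003, 0.025]) ([-0.001, -0.0, -0.0], [-0.003, -0.003, 0.025])
```

View pics/p6.png

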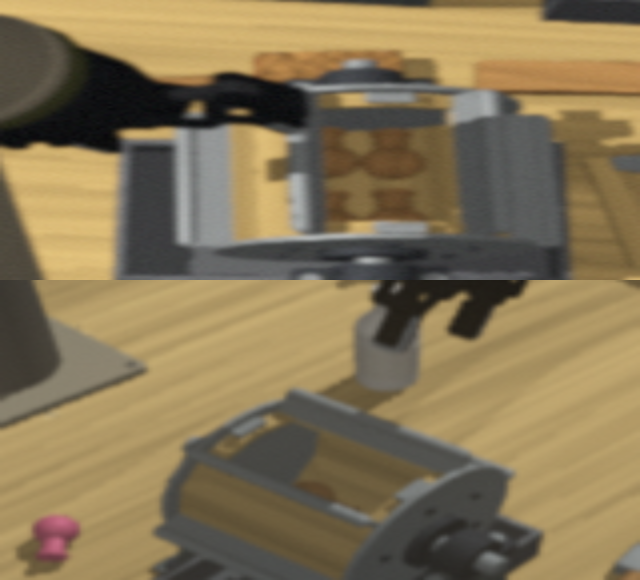

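The gripper hovers over the left rail with the fingers astride it. I'll descend and grip.

Request:
step_arm([
  {"dp":[0,0,0.1],"angular":[-0.003,-0.003,0.025],"fingers":0},
  {"dp":[0,0,0.2],"angular":[-0.003,-0.003,0.025],"fingers":0},
  {"dp":[-0.005,0.003,0.29],"angular":[-0.003,-0.003,0.025],"fingers":0},
  {"dp":[-0.005,0.003,0.37],"angular":[-0.003,-0.003,0.025],"fingers":0},
  {"dp":[-0.005,0.003,0.37],"angular":[-0.003,-0.003,0.025],"fingers":0.5},
  {"dp":[-0.005,0.003,0.37],"angular":[-0.003,-0.003,0.025],"fingers":1},
  {"dp":[-0.005,0.003,0.37],"angular":[-0.003,-0.003,0.025],"fingers":1},
  {"dp":[-0.005,0.003,0.37],"angular":[-0.003,-0.003,0.025],"fingers":1},
], newtons=30)

```text
time: 14.9
tool_pos: [519.5, 4.5, 258.6]
tcp_rot: [152.1, -0.1, 5.3]
ft_force: [0.1, -0.8, -0.3]
finger_gap: 12.4
grip_force: 0.0
```

Request:
step_arm([
  {"dp":[0,0,0],"angular":[0,0,0],"fingers":1},
  {"dp":[0,0.056,0.004],"angular":[0.042,0,0],"fingers":1},
  {"dp":[0,0.111,0.015],"angular":[0.083,0,0],"fingers":1},
  {"dp":[0,0.165,0.033],"angular":[0.125,0,0],"fingers":1},
  {"dp":[0,0.215,0.058],"angular":[0.167,0,0],"fingers":1},
  {"dp":[0,0.262,0.089],"angular":[0.208,0,0],"fingers":1},
  {"dp":[0,0.304,0.126],"angular":[0.25,0,0],"fingers":1},
  {"dp":[0,0.341,0.168],"angular":[0.292,0,0],"fingers":1},
])

```text
time: 15.9
tool_pos: [526.6, -72.3, 261.2]
tcp_rot: [-155.1, -0.2, 5.3]
ft_force: [0.5, 0.5, -1.3]
finger_gap: 0.2
grip_force: 0.0
```

Run:
```python
from h import *
p,R=pose();s=sense();print(p,s["joint_pos"],s["grip_force"],s["ft_force"])
u=-R.as_matrix()[:,2];print("theta",np.degrees(np.arctan2(-u@sy,u[2])))
g=(p,R)
for th in(32,40,50): print(th,rel(*rail(th,86),*g))
a=snapshot("top");s=snapshot("scene")
cv2.imwrite("pics/p7.png",np.vstack([cv2.resize(a[100:240,270:430],None,fx=4,fy=2),cv2.resize(s[130:250,220:380],None,fx=4,fy=2.5)]))
```

```text
[526.59623739 -72.29339162 261.17871582] [-28.41468289   5.41814703  85.83462297  21.06564377 102.17739841
  58.33983079] 0.0 [ 0.47011164  0.47180517 -1.25123951]
theta 24.859345518299474
32 ([-0.008, 0.063, 0.016], [0.04, -0.0, 0.002])
40 ([-0.008, 0.122, 0.028], [0.084, 0.0, 0.002])
50 ([-0.009, 0.192, 0.054], [0.14, 0.0, 0.002])
```

View pics/p7.png

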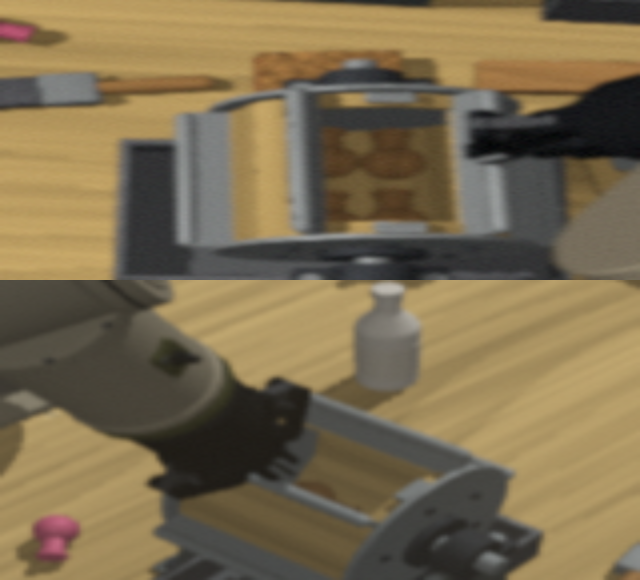

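The gap is 0.2: the fingers slipped off the rail's round top, so the barrel hasn't turned. The shut fingers now sit just inside the port next to the right-hand rail. I'll push the rails with the shut fingers, set a bit deeper.

Run:
```python
from h import *
g=pose()
for th in np.linspace(25,60,9)[1:]: print(rel(*rail(th,79),*g))
e=rail(60,79)
print("out",rel(*rail(60,125),*e))
for th in(50,40,30,20,10,0,-10,-20): print("back",rel(*rail(th,125),*e))
i=rail(-20,125)
print("in",rel(*rail(-20,79),*i))
for th in range(-10,61,10): print("push",rel(*rail(th,79),*rail(-20,79)))
```

```text
([0.0, 0.024, 0.037], [0.025, 0.001, -0.001])
([0.001, 0.054, 0.04], [0.049, 0.001, -0.001])
([0.001, 0.084, 0.046], [0.073, 0.001, -0.001])
([0.001, 0.113, 0.054], [0.098, 0.001, -0.001])
([0.001, 0.141, 0.064], [0.122, 0.001, -0.001])
([0.001, 0.169, 0.076], [0.146, 0.001, -0.001])
([0.001, 0.195, 0.091], [0.17, 0.001, -0.001])
([0.001, 0.221, 0.107], [0.195, 0.001, -0.001])
out ([0.0, 0.0, -0.23], [0.0, 0.0, 0.0])
back ([0.0, -0.109, -0.221], [-0.056, -0.0, -0.0])
back ([0.0, -0.214, -0.192], [-0.111, 0.0, 0.0])
back ([0.0, -0.313, -0.146], [-0.167, 0.0, -0.0])
back ([-0.0, -0.402, -0.084], [-0.222, 0.0, -0.0])
back ([0.0, -0.479, -0.007], [-0.278, 0.0, 0.0])
back ([0.0, -0.541, 0.083], [-0.333, 0.0, 0.0])
back ([-0.0, -0.587, 0.181], [-0.389, 0.0, 0.0])
back ([0.0, -0.616, 0.286], [-0.444, 0.0, 0.0])
in ([-0.0, 0.0, 0.23], [0.0, 0.0, 0.0])
push ([-0.0, 0.069, 0.006], [0.056, 0.0, 0.0])
push ([-0.0, 0.135, 0.024], [0.111, 0.0, 0.0])
push ([-0.0, 0.198, 0.053], [0.167, 0.0, 0.0])
push ([-0.0, 0.254, 0.092], [0.222, 0.0, 0.0])
push ([-0.0, 0.303, 0.141], [0.278, 0.0, 0.0])
push ([-0.0, 0.342, 0.197], [0.333, 0.0, 0.0])
push ([0.0, 0.371, 0.26], [0.389, 0.0, -0.0])
push ([-0.0, 0.389, 0.326], [0.444, 0.0, -0.0])
```

Request:
step_arm([
  {"dp":[0,0.0,0.037],"angular":[0,0,0],"fingers":1},
  {"dp":[0,0.04,0.04],"angular":[0.04,0,0],"fingers":1},
  {"dp":[0,0.084,0.046],"angular":[0.073,0,0],"fingers":1},
  {"dp":[0,0.113,0.054],"angular":[0.098,0,0],"fingers":1},
  {"dp":[0,0.141,0.064],"angular":[0.122,0,0],"fingers":1},
  {"dp":[0,0.169,0.076],"angular":[0.146,0,0],"fingers":1},
  {"dp":[0,0.195,0.091],"angular":[0.17,0,0],"fingers":1},
  {"dp":[0,0.221,0.107],"angular":[0.195,0,0],"fingers":1},
])

```text
time: 17.0
tool_pos: [530.0, -101.3, 224.2]
tcp_rot: [-120.3, -0.2, 5.4]
ft_force: [1.0, -2.0, 5.9]
finger_gap: 0.0
grip_force: 2.6
```

Run:
```python
from h import *
p,R=pose();s=sense();print(p,s["joint_pos"],s["ft_force"])
u=-R.as_matrix()[:,2];d=p-C;print("theta",np.degrees(np.arctan2(-u@sy,u[2])),"r",d@u)
a=snapshot("top");s=snapshot("scene")
cv2.imwrite("pics/p8.png",np.vstack([cv2.resize(a[100:240,270:430],None,fx=4,fy=2),cv2.resize(s[130:250,220:380],None,fx=4,fy=2.5)]))
```

```text
[ 530.01299267 -101.319339    224.19318662] [-41.84403949  31.52103594  74.68653087  41.60680823 117.85988053
  47.38565349] [ 0.98692971 -2.02755872  5.87722334]
theta 59.71160383662837 r 78.2309320350731
```

View pics/p8.png

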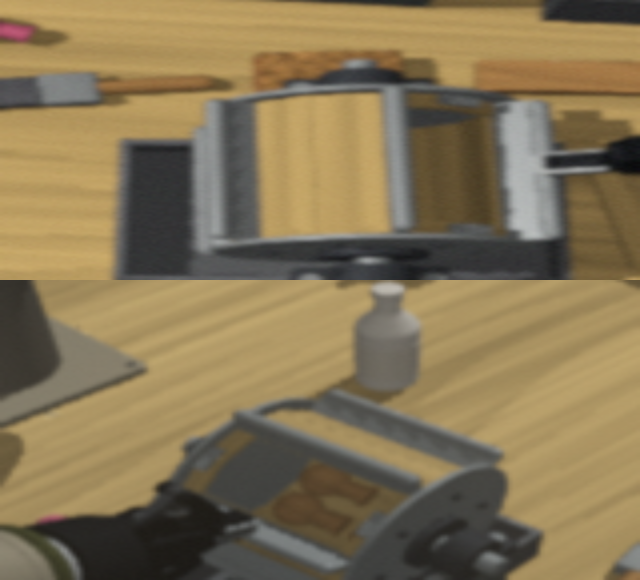

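The push turned the barrel about 35–40°, and the next rail is now at the top (top-view column ~370). I'll repeat the stroke.

Request:
step_arm([
  {"dp":[0,-0.02,0],"angular":[0,0,0],"fingers":1},
  {"dp":[0,-0.02,-0.23],"angular":[0,0,0],"fingers":1},
  {"dp":[0,-0.109,-0.221],"angular":[-0.056,0,0],"fingers":1},
  {"dp":[0,-0.214,-0.192],"angular":[-0.111,0,0],"fingers":1},
  {"dp":[0,-0.313,-0.146],"angular":[-0.167,0,0],"fingers":1},
  {"dp":[0,-0.402,-0.084],"angular":[-0.222,0,0],"fingers":1},
  {"dp":[0,-0.479,-0.007],"angular":[-0.278,0,0],"fingers":1},
  {"dp":[0,-0.541,0.083],"angular":[-0.333,0,0],"fingers":1},
])

```text
time: 18.1
tool_pos: [523.4, -32.8, 311.6]
tcp_rot: [179.4, -0.5, 5.3]
ft_force: [0.1, 0.6, -1.3]
finger_gap: -0.2
grip_force: 0.0
```

Run:
```python
from h import *
g=pose()
p,R=g;u=-R.as_matrix()[:,2];d=p-C;print("theta",np.degrees(np.arctan2(-u@sy,u[2])),"r",d@u)
for t,r in((-7,125),(-14,125),(-21,125),(-21,100),(-21,79),(-15,79),(-9,79)):print(rel(*rail(t,r),*g))
```

```text
theta -0.6172394807336902 r 131.58211754242325
([-0.009, -0.056, 0.037], [-0.035, -0.003, 0.002])
([-0.008, -0.131, 0.05], [-0.074, -0.003, 0.002])
([-0.008, -0.204, 0.072], [-0.113, -0.003, 0.001])
([-0.009, -0.161, 0.189], [-0.113, -0.003, 0.001])
([-0.011, -0.124, 0.288], [-0.113, -0.003, 0.001])
([-0.011, -0.085, 0.275], [-0.08, -0.003, 0.002])
([-0.011, -0.044, 0.267], [-0.047, -0.003, 0.002])
```

Request:
step_arm([
  {"dp":[-0.009,-0.056,0.037],"angular":[-0.035,0,0],"fingers":1},
  {"dp":[-0.009,-0.131,0.05],"angular":[-0.074,0,0],"fingers":1},
  {"dp":[-0.009,-0.204,0.072],"angular":[-0.113,0,0],"fingers":1},
  {"dp":[-0.009,-0.204,0.072],"angular":[-0.113,0,0],"fingers":1},
  {"dp":[-0.009,-0.161,0.189],"angular":[-0.113,0,0],"fingers":1},
  {"dp":[-0.01,-0.124,0.288],"angular":[-0.113,0,0],"fingers":1},
  {"dp":[-0.01,-0.124,0.288],"angular":[-0.113,0,0],"fingers":1},
  {"dp":[-0.01,-0.124,0.288],"angular":[-0.113,0,0],"fingers":1},
])

```text
time: 19.1
tool_pos: [519.0, -9.8, 251.6]
tcp_rot: [159.5, -0.2, 5.2]
ft_force: [0.7, 0.2, 0.3]
finger_gap: 0.2
grip_force: 0.0
```

Request:
step_arm([
  {"dp":[0,0.069,0.006],"angular":[0.056,0,0],"fingers":1},
  {"dp":[0,0.135,0.024],"angular":[0.111,0,0],"fingers":1},
  {"dp":[0,0.198,0.053],"angular":[0.167,0,0],"fingers":1},
  {"dp":[0,0.254,0.092],"angular":[0.222,0,0],"fingers":1},
  {"dp":[0,0.303,0.141],"angular":[0.278,0,0],"fingers":1},
  {"dp":[0,0.342,0.197],"angular":[0.333,0,0],"fingers":1},
  {"dp":[0,0.371,0.26],"angular":[0.389,0,0],"fingers":1},
  {"dp":[0,0.389,0.326],"angular":[0.444,0,0],"fingers":1},
])

```text
time: 20.1
tool_pos: [528.9, -107.5, 219.2]
tcp_rot: [-120.5, -0.4, 5.2]
ft_force: [1.2, 2.3, 4.3]
finger_gap: 0.3
grip_force: 1.9
```

Request:
step_arm([
  {"dp":[0,0,0],"angular":[0,0,0],"fingers":1},
  {"dp":[0,-0.02,-0.115],"angular":[0,0,0],"fingers":1},
  {"dp":[0,-0.02,-0.23],"angular":[0,0,0],"fingers":1},
  {"dp":[0,-0.109,-0.221],"angular":[-0.056,0,0],"fingers":1},
  {"dp":[0,-0.214,-0.192],"angular":[-0.111,0,0],"fingers":1},
  {"dp":[0,-0.313,-0.146],"angular":[-0.167,0,0],"fingers":1},
  {"dp":[0,-0.402,-0.084],"angular":[-0.222,0,0],"fingers":1},
  {"dp":[0,-0.479,-0.007],"angular":[-0.278,0,0],"fingers":1},
])

```text
time: 21.1
tool_pos: [524.1, -57.4, 304.6]
tcp_rot: [-171.2, -0.6, 5.3]
ft_force: [-0.1, 1.3, -0.2]
finger_gap: 0.1
grip_force: 0.0
```

Run:
```python
from h import *
g=pose()
p,R=g;u=-R.as_matrix()[:,2];d=p-C;print("theta",np.degrees(np.arctan2(-u@sy,u[2])),"r",d@u)
for t,r in((3,125),(-4,125),(-12,125),(-20,125),(-20,100),(-20,79)):print(rel(*rail(t,r),*g))
a=snapshot("top");s=snapshot("scene")
cv2.imwrite("pics/p9.png",np.vstack([cv2.resize(a[100:240,270:430],None,fx=4,fy=2),cv2.resize(s[130:250,220:380],None,fx=4,fy=2.5)]))
```

```text
theta 8.84850654519281 r 126.25416602002683
([-0.001, -0.069, 0.01], [-0.032, -0.003, 0.002])
([-0.001, -0.145, 0.022], [-0.071, -0.003, 0.002])
([-0.001, -0.228, 0.047], [-0.116, -0.003, 0.002])
([-0.0, -0.307, 0.084], [-0.16, -0.004, 0.001])
([-0.002, -0.247, 0.193], [-0.16, -0.004, 0.001])
([-0.003, -0.196, 0.285], [-0.16, -0.004, 0.001])
```

View pics/p9.png

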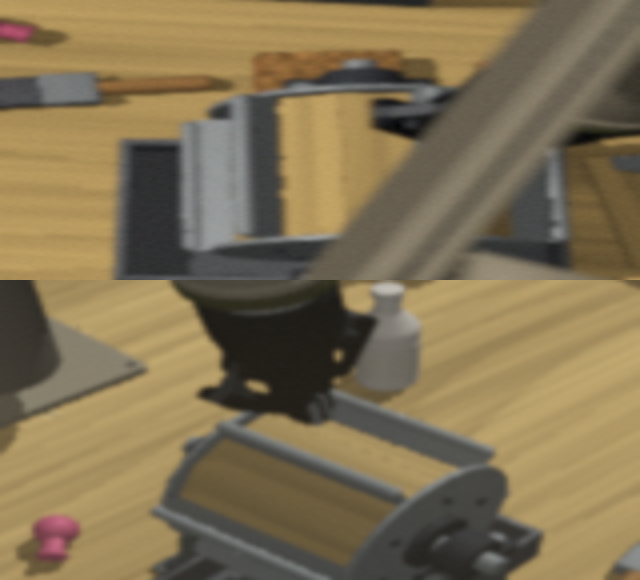

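The rail positions match a port angle of about 105°. The top rail is slightly past the top and the left rail is at about -45°. Next stroke.

Request:
step_arm([
  {"dp":[0,-0.069,0.01],"angular":[-0.032,0,0],"fingers":1},
  {"dp":[0,-0.145,0.022],"angular":[-0.071,0,0],"fingers":1},
  {"dp":[0,-0.228,0.047],"angular":[-0.116,0,0],"fingers":1},
  {"dp":[0,-0.307,0.084],"angular":[-0.16,0,0],"fingers":1},
  {"dp":[0,-0.29,0.11],"angular":[-0.16,0,0],"fingers":1},
  {"dp":[0,-0.247,0.193],"angular":[-0.16,0,0],"fingers":1},
  {"dp":[0,-0.196,0.285],"angular":[-0.16,0,0],"fingers":1},
  {"dp":[0,-0.196,0.285],"angular":[-0.16,0,0],"fingers":1},
])

```text
time: 22.2
tool_pos: [517.3, -12.3, 247.4]
tcp_rot: [160.6, 0.1, 5.0]
ft_force: [0.3, 0.1, -0.4]
finger_gap: -0.2
grip_force: 0.0
```

Request:
step_arm([
  {"dp":[0,0.069,0.006],"angular":[0.056,0,0],"fingers":1},
  {"dp":[0,0.135,0.024],"angular":[0.111,0,0],"fingers":1},
  {"dp":[0,0.198,0.053],"angular":[0.167,0,0],"fingers":1},
  {"dp":[0,0.254,0.092],"angular":[0.222,0,0],"fingers":1},
  {"dp":[0,0.303,0.141],"angular":[0.278,0,0],"fingers":1},
  {"dp":[0,0.342,0.197],"angular":[0.333,0,0],"fingers":1},
  {"dp":[0,0.371,0.26],"angular":[0.389,0,0],"fingers":1},
  {"dp":[0,0.389,0.326],"angular":[0.444,0,0],"fingers":1},
])

```text
time: 23.2
tool_pos: [528.2, -108.0, 216.1]
tcp_rot: [-119.3, -0.4, 5.1]
ft_force: [0.4, 2.9, 4.6]
finger_gap: -0.1
grip_force: 1.7
```

Request:
step_arm([
  {"dp":[0,0,0],"angular":[0,0,0],"fingers":1},
  {"dp":[0,-0.02,-0.115],"angular":[0,0,0],"fingers":1},
  {"dp":[0,-0.02,-0.23],"angular":[0,0,0],"fingers":1},
  {"dp":[0,-0.109,-0.221],"angular":[-0.056,0,0],"fingers":1},
  {"dp":[0,-0.214,-0.192],"angular":[-0.111,0,0],"fingers":1},
  {"dp":[0,-0.313,-0.146],"angular":[-0.167,0,0],"fingers":1},
  {"dp":[0,-0.402,-0.084],"angular":[-0.222,0,0],"fingers":1},
  {"dp":[0,-0.479,-0.007],"angular":[-0.278,0,0],"fingers":1},
])

```text
time: 24.2
tool_pos: [524.0, -59.6, 303.1]
tcp_rot: [-170.1, -0.6, 5.2]
ft_force: [0.5, 1.3, -0.1]
finger_gap: 0.1
grip_force: 0.0
```

Request:
step_arm([
  {"dp":[0,-0.069,0.01],"angular":[-0.032,0,0],"fingers":1},
  {"dp":[0,-0.145,0.022],"angular":[-0.071,0,0],"fingers":1},
  {"dp":[0,-0.228,0.047],"angular":[-0.116,0,0],"fingers":1},
  {"dp":[0,-0.307,0.084],"angular":[-0.16,0,0],"fingers":1},
  {"dp":[0,-0.307,0.084],"angular":[-0.16,0,0],"fingers":1},
  {"dp":[0,-0.307,0.084],"angular":[-0.16,0,0],"fingers":1},
  {"dp":[0,-0.307,0.084],"angular":[-0.16,0,0],"fingers":1},
  {"dp":[0,-0.307,0.084],"angular":[-0.16,0,0],"fingers":1},
])

```text
time: 25.2
tool_pos: [517.3, 2.9, 293.1]
tcp_rot: [161.7, -0.1, 5.1]
ft_force: [-0.5, 0.0, -0.9]
finger_gap: 0.2
grip_force: 0.0
```

Run:
```python
from h import *
g=pose()
p,R=g;u=-R.as_matrix()[:,2];d=p-C;print("theta",np.degrees(np.arctan2(-u@sy,u[2])),"r",d@u,sense()["time"])
for t,r in((-20,100),(-20,79),(-9,79),(2,79),(12,79)):print(rel(*rail(t,r),*g))
a=snapshot("top");s=snapshot("scene")
for c in("top","scene"):
    for n in("port","knob0_c","tray"): print(c,n,[(np.round(r["at"]),round(r["conf"],2)) for r in pinpoint(c,n)[:6]])
def proj(c,X):
    q=camera_params(c);f=200/np.tan(np.radians(q["vfov"])/2);v=np.array(q["R"])@X+q["t"];return np.round([q["cx"]+f*v[0]/v[2],q["cy"]+f*v[1]/v[2]],1)
for th in range(-60,31,10): print(th,proj("top",rail(th,106,-60)[0]),proj("scene",rail(th,106,-60)[0]),proj("scene",rail(th,106,60)[0]))
cv2.imwrite("pics/p10.png",np.vstack([cv2.resize(a[100:220,270:430],None,fx=4,fy=2.5),cv2.resize(s[150:270,220:380],None,fx=4,fy=2.5)]))
```

```text
theta -18.311065769120752 r 119.94032272874422 25.2
([0.006, -0.002, 0.1], [-0.009, -0.001, 0.0])
([0.005, 0.001, 0.205], [-0.009, -0.001, 0.0])
([0.005, 0.077, 0.21], [0.052, -0.001, 0.001])
([0.005, 0.15, 0.229], [0.113, -0.001, 0.001])
([0.005, 0.212, 0.259], [0.168, -0.001, 0.001])
top port [(array([438., 204.]), 0.68)]
top knob0_c []
top tray []
scene port [(array([299., 236.]), 0.57)]
scene knob0_c [(array([310., 264.]), 0.49)]
scene tray [(array([304., 251.]), 0.88)]
-60 [320.6 211.2] [309.2 176.4] [343.3 197.2]
-50 [325.8 209.9] [306.6 174.6] [341.1 195.6]
-40 [332.5 208.8] [303.3 173.7] [338.3 195.1]
-30 [340.3 207.9] [299.5 173.9] [334.8 195.7]
-20 [349.  207.2] [295.1 175.3] [330.8 197.5]
-10 [358.3 206.9] [290.4 177.7] [326.3 200.3]
0 [367.8 206.9] [285.4 181.1] [321.5 204.2]
10 [377.2 207.2] [280.5 185.6] [316.6 209.1]
20 [386.  207.8] [275.7 190.8] [311.8 214.8]
30 [393.9 208.7] [271.3 196.6] [307.2 221. ]
```

View pics/p10.png

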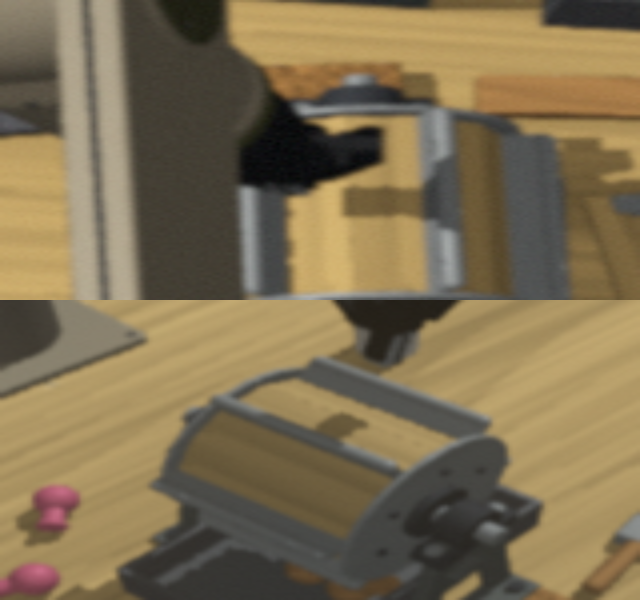

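The middle rail sits at about +17°, so the port is at about 167°, and knobs are already visible in the tray below. The final push is about 13°.

Request:
step_arm([
  {"dp":[0.005,-0.002,0.1],"angular":[-0.009,0,0],"fingers":1},
  {"dp":[0.005,0.001,0.205],"angular":[-0.009,0,0],"fingers":1},
  {"dp":[0.005,0.001,0.205],"angular":[-0.009,0,0],"fingers":1},
  {"dp":[0.005,0.077,0.21],"angular":[0.052,0,0],"fingers":1},
  {"dp":[0.005,0.15,0.229],"angular":[0.113,0,0],"fingers":1},
  {"dp":[0.005,0.185,0.245],"angular":[0.143,0,0],"fingers":1},
  {"dp":[0.005,0.218,0.263],"angular":[0.174,0,0],"fingers":1},
  {"dp":[0.005,0.218,0.263],"angular":[0.174,0,0],"fingers":1},
])

```text
time: 26.6
tool_pos: [523.3, -55.1, 255.5]
tcp_rot: [-167.0, 0.1, 5.1]
ft_force: [-0.6, -1.1, -0.4]
finger_gap: 0.2
grip_force: 0.0
```

Request:
step_arm([
  {"dp":[0,-0.03,0],"angular":[0,0,0],"fingers":1},
  {"dp":[0,-0.03,-0.15],"angular":[0,0,0],"fingers":1},
  {"dp":[0,-0.03,-0.3],"angular":[0,0,0],"fingers":1},
  {"dp":[0,-0.1,-0.5],"angular":[0,0,0],"fingers":1},
  {"dp":[0,-0.2,-0.7],"angular":[0,0,0],"fingers":1},
  {"dp":[0,-0.4,-0.8],"angular":[0,0,0],"fingers":1},
  {"dp":[0,-0.6,-0.8],"angular":[0,0,0],"fingers":1},
  {"dp":[0,-0.8,-0.8],"angular":[0,0,0],"fingers":1},
])

```text
time: 27.6
tool_pos: [511.7, 69.1, 449.3]
tcp_rot: [-167.1, -0.1, 5.4]
ft_force: [0.0, 0.7, -0.0]
finger_gap: -0.0
grip_force: 0.0
```

Run:
```python
from h import *
print(sense()["time"],pose()[0])
a=snapshot("top");s=snapshot("scene")
for c in("top","scene"):
    for n in("port","knob0_c","tray","axis"): print(c,n,[(np.round(r["at"]),round(r["conf"],2)) for r in pinpoint(c,n)[:8]])
    m=masks_of(c,"knob0_c");print([(np.round(r["at"]),round(r["conf"],2),int(r["pixels"].sum())) for r in m[:8]])
cv2.imwrite("pics/p11.png",np.vstack([cv2.resize(a[130:230,290:450],None,fx=4,fy=2.5),cv2.resize(s[160:280,220:380],None,fx=4,fy=2.8)]))
# knob-coloured (beech orange) pixels in the scene under barrel
h=cv2.cvtColor(s,cv2.COLOR_BGR2HSV)
```

```text
27.6 [511.71678109  69.08029173 449.32367435]
top port []
top knob0_c []
top tray []
top axis []
[]
scene port [(array([300., 235.]), 0.8)]
scene knob0_c [(array([312., 267.]), 0.48)]
scene tray [(array([304., 252.]), 0.9)]
scene axis [(array([297., 282.]), 0.48)]
[]
```

Run:
```python
from h import *
def proj(c,X):
    q=camera_params(c);f=200/np.tan(np.radians(q["vfov"])/2);v=np.array(q["R"])@X+q["t"];return [q["cx"]+f*v[0]/v[2],q["cy"]+f*v[1]/v[2]]
cur=snapshot("scene");ini=cv2.imread("pics/scene0.png")
ths=np.arange(-60,91,3)
for n,im in(("ini",ini),("cur",cur)):
    s=cv2.cvtColor(im,cv2.COLOR_BGR2HSV)[...,1].astype(np.float32)
    acc=np.mean([[cv2.getRectSubPix(s,(1,1),tuple(map(float,proj("scene",rail(t,106,x)[0]))))[0,0] for t in ths] for x in(-55,-40,-20,0,20,40,55)],0)
    print(n,[(int(t),int(v)) for t,v in zip(ths,acc)])
h=cv2.cvtColor(cur,cv2.COLOR_BGR2HSV)
# knob colour in tray area: orange pixels projecting inside tray footprint
m=((h[...,0]>4)&(h[...,0]<25)&(h[...,1]>90)).astype(np.uint8)
ys,xs=np.nonzero(m);P=np.array([atz("scene",(x,y),20) for x,y in zip(xs,ys)])-W(0,0,0)
a,b=P@sx,P@sy;k=(abs(a)<85)&(b<60)&(b>-135)
mm=np.zeros_like(m);mm[ys[k],xs[k]]=1
n,l,st,ce=cv2.connectedComponentsWithStats(mm)
for i in range(1,n):
    if st[i,4]>5: d=atz("scene",ce[i],20)-W(0,0,0);print(st[i],np.round([d@sx,d@sy]))
y0,y1,x0,x1=240,290,260,350
print(h[262:276:2,300:330:3,0]);print(h[262:276:2,300:330:3,1])
```

```text
ini [(-60, 67), (-57, 67), (-54, 66), (-51, 65), (-48, 66), (-45, 70), (-42, 77), (-39, 81), (-36, 83), (-33, 81), (-30, 71), (-27, 45), (-24, 18), (-21, 6), (-18, 8), (-15, 10), (-12, 10), (-9, 8), (-6, 9), (-3, 38), (0, 89), (3, 86), (6, 80), (9, 74), (12, 65), (15, 65), (18, 66), (21, 74), (24, 77), (27, 80), (30, 49), (33, 7), (36, 23), (39, 100), (42, 105), (45, 102), (48, 103), (51, 103), (54, 102), (57, 97), (60, 97), (63, 96), (66, 68), (69, 16), (72, 10), (75, 12), (78, 13), (81, 12), (84, 10), (87, 8), (90, 19)]
cur [(-60, 93), (-57, 96), (-54, 98), (-51, 98), (-48, 95), (-45, 88), (-42, 75), (-39, 52), (-36, 27), (-33, 10), (-30, 7), (-27, 10), (-24, 14), (-21, 14), (-18, 15), (-15, 16), (-12, 14), (-9, 38), (-6, 91), (-3, 96), (0, 99), (3, 102), (6, 105), (9, 105), (12, 105), (15, 106), (18, 83), (21, 7), (24, 17), (27, 96), (30, 106), (33, 106), (36, 107), (39, 106), (42, 106), (45, 106), (48, 104), (51, 101), (54, 98), (57, 98), (60, 82), (63, 22), (66, 9), (69, 10), (72, 11), (75, 10), (78, 7), (81, 13), (84, 27), (87, 37), (90, 44)]Traceback (most recent call last):
  File "<stdin>", line 13, in <module>
  File "h.py", line 8, in atz
    o,d=ray(cam,uv);return o+d*(z-o[2])/d[2]
        ~~~^^^^^^^^
  File "h.py", line 4, in ray
    p=camera_params(cam);f=200/np.tan(np.radians(p["vfov"])/2)
ValueError: time passes only in moves, steps and waits
```

The rail is now at 22°, against 34° for the same rail pattern at the start. The port is therefore about 9–10° short, so I'll do one more small push.

Run:
```python
from h import *
g=pose();print(g[0])
for t,r in((5,200),(2,125),(2,79),(13,79),(22,79)):print(rel(*rail(t,r),*g))
```

```text
[512.42651516  65.6837597  447.79541073]
([0.001, 0.664, 0.199], [-0.044, 0.0, 0.001])
([0.001, 0.684, 0.575], [-0.061, 0.0, 0.001])
([0.001, 0.728, 0.801], [-0.061, 0.0, 0.001])
([0.001, 0.803, 0.794], [0.0, 0.0, 0.001])
([0.0, 0.865, 0.799], [0.05, 0.0, 0.001])
```

Request:
step_arm([
  {"dp":[0,0.22,0.07],"angular":[-0.02,0,0],"fingers":1},
  {"dp":[0,0.44,0.14],"angular":[-0.04,0,0],"fingers":1},
  {"dp":[0,0.664,0.2],"angular":[-0.044,0,0],"fingers":1},
  {"dp":[0,0.675,0.39],"angular":[-0.061,0,0],"fingers":1},
  {"dp":[0,0.684,0.575],"angular":[-0.061,0,0],"fingers":1},
  {"dp":[0,0.684,0.575],"angular":[-0.061,0,0],"fingers":1},
  {"dp":[0,0.706,0.69],"angular":[-0.061,0,0],"fingers":1},
  {"dp":[0,0.728,0.801],"angular":[-0.061,0,0],"fingers":1},
])

```text
time: 29.25
tool_pos: [523.3, -39.8, 261.3]
tcp_rot: [-178.1, -0.2, 5.2]
ft_force: [0.7, -0.5, -0.0]
finger_gap: -0.2
grip_force: 0.0
```

Request:
step_arm([
  {"dp":[0,0,0],"angular":[0,0,0],"fingers":1},
  {"dp":[0,0.038,0.002],"angular":[0.03,0,0],"fingers":1},
  {"dp":[0,0.076,0.007],"angular":[0.061,0,0],"fingers":1},
  {"dp":[0,0.092,0.012],"angular":[0.075,0,0],"fingers":1},
  {"dp":[0,0.108,0.017],"angular":[0.088,0,0],"fingers":1},
  {"dp":[0,0.122,0.021],"angular":[0.1,0,0],"fingers":1},
  {"dp":[0,0.136,0.026],"angular":[0.112,0,0],"fingers":1},
  {"dp":[0,0.136,0.026],"angular":[0.112,0,0],"fingers":1},
])

```text
time: 30.25
tool_pos: [525.4, -66.8, 254.8]
tcp_rot: [-157.9, -0.1, 5.2]
ft_force: [-0.8, 0.1, 4.7]
finger_gap: -0.3
grip_force: 1.9
```

Request:
step_arm([
  {"dp":[0,-0.03,0],"angular":[0,0,0],"fingers":1},
  {"dp":[0,-0.03,-0.15],"angular":[0,0,0],"fingers":1},
  {"dp":[0,-0.03,-0.3],"angular":[0,0,0],"fingers":1},
  {"dp":[0,-0.1,-0.5],"angular":[0,0,0],"fingers":1},
  {"dp":[0,-0.2,-0.7],"angular":[0,0,0],"fingers":1},
  {"dp":[0,-0.4,-0.8],"angular":[0,0,0],"fingers":1},
  {"dp":[0,-0.6,-0.8],"angular":[0,0,0],"fingers":1},
  {"dp":[0,-0.8,-0.8],"angular":[0,0,0],"fingers":1},
])

```text
time: 31.25
tool_pos: [516.2, 22.9, 462.8]
tcp_rot: [-157.9, -0.1, 5.3]
ft_force: [0.1, -0.1, 0.2]
finger_gap: 0.1
grip_force: 0.0
```

Run:
```python
from h import *
Q=camera_params("scene");f=200/np.tan(np.radians(Q["vfov"])/2);RR=np.array(Q["R"]);tt=np.array(Q["t"])
def proj(X):
    v=RR@X+tt;return [Q["cx"]+f*v[0]/v[2],Q["cy"]+f*v[1]/v[2]]
cur=snapshot("scene");print(sense()["time"])
ths=np.arange(0,61,2);s=cv2.cvtColor(cur,cv2.COLOR_BGR2HSV)
acc=np.mean([[cv2.getRectSubPix(s[...,1].astype(np.float32),(1,1),tuple(map(float,proj(rail(t,106,x)[0]))))[0,0] for t in ths] for x in(-55,-20,0,20,55)],0)
print([(int(t),int(v)) for t,v in zip(ths,acc) if v<60])
h=s;m=((h[...,0]>4)&(h[...,0]<25)&(h[...,1]>90))
ys,xs=np.nonzero(m);D=np.c_[(xs-Q["cx"])/f,(ys-Q["cy"])/f,np.ones(len(xs))]@RR;o=-RR.T@tt
P=o+D*((20-o[2])/D[:,2])[:,None]-W(0,0,0)
a,b=P@sx,P@sy;k=(abs(a)<85)&(b<60)&(b>-135)
mm=np.zeros(m.shape,np.uint8);mm[ys[k],xs[k]]=1
n,l,st,ce=cv2.connectedComponentsWithStats(mm)
for i in range(1,n):
    if st[i,4]>5:
        kk=l[ys,xs]==i;print(st[i],np.round([a[kk].mean(),b[kk].mean()]),h[l==i].mean(0).round())
for n in("knob0_c","knob1_c","port"):print(n,[(np.round(r["at"]),round(r["conf"],2)) for r in pinpoint("scene",n)])
print([(np.round(r["at"]),r["conf"],int(r["pixels"].sum())) for r in masks_of("scene","knob0_c")])
```

```text
31.3
[(26, 33), (28, 6), (30, 14)]
[287 226  23  22 276] [-53.  32.] [ 20. 109. 100.]
[291 255  29  16 178] [ 28. -32.] [ 16. 119.  82.]
[289 274  15  16 144] [ 46. -92.] [ 16. 121.  85.]
knob0_c [(array([313., 337.]), 0.45), (array([309., 264.]), 0.44)]
knob1_c []
port []
[(array([302., 215.]), 0.51, 5012)]
```

Run:
```python
from h import *
s=snapshot("scene");h=cv2.cvtColor(s,cv2.COLOR_BGR2HSV)
for y in range(244,296):
    print(y,"".join(("%x"%(h[y,x,2]//12) if h[y,x,1]>75 and 4<h[y,x,0]<25 else ".") for x in range(262,345)))
```

```text
244 .....................................78888877......................................
245 ......................................788887.......................................
246 ........................................7887.......................................
247 .........................................787.......................................
248 ...................................................................................
249 ...................................................................................
250 ...................................................................................
251 ...................................................................................
252 ...................................................................................
253 ...................................................................................
254 ...................................................................................
255 .............................566...................................................
256 .............................5666.......
[... 2775 characters left out ...]
 88899999999998876............56766............7accdddddc9................ab889abbbb
289 888999999999888887............566............59ccdddddca7...............adb7679abcc
290 8889999999988889997.........................57acddddddc976.............adeb76679bcc
291 88889999998889999987.......................57acddddddcb8887...........adeda766679ab
292 8888999998889999998876....................69acddddddcb988887.........adeec866666789
293 88888898888999999988876..................69bcdddddccb98889aa87......9ceeda766666667
294 888888988899999988888876.................9bdddddcccb98889bddb97.....ceeeb8766666666
295 9888888888999999888888776...............7acdddcbbcb98889bdeedb98...bdedb98777666666
```

Three knobs show clearly in the tray and the fourth may be hidden under the barrel. The finger can sweep both ways within one rail gap, so I'll rock the barrel once to shake out anything left inside, then return it to 180°.

Run:
```python
from h import *
g=pose();print(g[0])
for t,r in((5,200),(0,125),(0,79)):print(rel(*rail(t,r),*g))
i=rail(0,79)
for t in(10,20,26,32,38,44,47):print("f",t,rel(*rail(t,79),*i))
i=rail(47,79)
for t in(38,29,20,11,2,-6,-12,-18,-24):print("b",t,rel(*rail(t,79),*i))
```

```text
[516.36353802  21.09612287 461.00326017]
([0.001, 0.505, 0.236], [-0.095, 0.001, 0.001])
([0.002, 0.564, 0.612], [-0.123, 0.0, 0.002])
([0.002, 0.651, 0.825], [-0.123, 0.0, 0.002])
f 10 ([-0.0, 0.069, 0.006], [0.056, 0.0, 0.0])
f 20 ([-0.0, 0.135, 0.024], [0.111, 0.0, -0.0])
f 26 ([-0.0, 0.173, 0.04], [0.144, 0.0, -0.0])
f 32 ([0.0, 0.209, 0.06], [0.178, 0.0, -0.0])
f 38 ([-0.0, 0.243, 0.084], [0.211, 0.0, -0.0])
f 44 ([-0.0, 0.274, 0.111], [0.244, 0.0, -0.0])
f 47 ([0.0, 0.289, 0.126], [0.261, 0.0, -0.0])
b 38 ([-0.0, -0.062, 0.005], [-0.05, 0.0, 0.0])
b 29 ([-0.0, -0.122, 0.019], [-0.1, 0.0, 0.0])
b 20 ([-0.0, -0.179, 0.043], [-0.15, 0.0, -0.0])
b 11 ([0.0, -0.232, 0.075], [-0.2, 0.0, 0.0])
b 2 ([-0.0, -0.279, 0.116], [-0.25, 0.0, 0.0])
b -6 ([-0.0, -0.315, 0.157], [-0.294, 0.0, 0.0])
b -12 ([0.0, -0.339, 0.192], [-0.328, -0.0, 0.0])
b -18 ([0.0, -0.358, 0.228], [-0.361, -0.0, 0.0])
b -24 ([-0.0, -0.373, 0.266], [-0.394, 0.0, -0.0])
```

Request:
step_arm([
  {"dp":[0,0.18,0.08],"angular":[-0.03,0,0],"fingers":1},
  {"dp":[0,0.35,0.16],"angular":[-0.06,0,0],"fingers":1},
  {"dp":[0,0.505,0.236],"angular":[-0.095,0,0],"fingers":1},
  {"dp":[0,0.535,0.43],"angular":[-0.123,0,0],"fingers":1},
  {"dp":[0,0.564,0.612],"angular":[-0.123,0,0],"fingers":1},
  {"dp":[0,0.564,0.612],"angular":[-0.123,0,0],"fingers":1},
  {"dp":[0,0.607,0.72],"angular":[-0.123,0,0],"fingers":1},
  {"dp":[0,0.651,0.825],"angular":[-0.123,0,0],"fingers":1},
])

```text
time: 32.55
tool_pos: [522.8, -38.0, 261.2]
tcp_rot: [180.0, -0.2, 5.2]
ft_force: [0.3, 0.2, -0.8]
finger_gap: -0.0
grip_force: 0.0
```

Request:
step_arm([
  {"dp":[0,0,0],"angular":[0,0,0],"fingers":1},
  {"dp":[0,0.069,0.006],"angular":[0.056,0,0],"fingers":1},
  {"dp":[0,0.135,0.024],"angular":[0.111,0,0],"fingers":1},
  {"dp":[0,0.173,0.04],"angular":[0.144,0,0],"fingers":1},
  {"dp":[0,0.209,0.06],"angular":[0.178,0,0],"fingers":1},
  {"dp":[0,0.243,0.084],"angular":[0.211,0,0],"fingers":1},
  {"dp":[0,0.274,0.111],"angular":[0.244,0,0],"fingers":1},
  {"dp":[0,0.289,0.126],"angular":[0.261,0,0],"fingers":1},
])

```text
time: 33.55
tool_pos: [528.5, -97.5, 237.2]
tcp_rot: [-133.0, -0.3, 5.2]
ft_force: [1.6, -2.1, 6.2]
finger_gap: 0.0
grip_force: 2.7
```

Request:
step_arm([
  {"dp":[0,-0.062,0.005],"angular":[-0.05,0,0],"fingers":1},
  {"dp":[0,-0.122,0.019],"angular":[-0.1,0,0],"fingers":1},
  {"dp":[0,-0.179,0.043],"angular":[-0.15,0,0],"fingers":1},
  {"dp":[0,-0.232,0.075],"angular":[-0.2,0,0],"fingers":1},
  {"dp":[0,-0.279,0.116],"angular":[-0.25,0,0],"fingers":1},
  {"dp":[0,-0.315,0.157],"angular":[-0.294,0,0],"fingers":1},
  {"dp":[0,-0.345,0.203],"angular":[-0.338,0,0],"fingers":1},
  {"dp":[0,-0.371,0.26],"angular":[-0.389,0,0],"fingers":1},
])

```text
time: 34.55
tool_pos: [521.3, -6.7, 258.8]
tcp_rot: [156.7, -0.5, 5.1]
ft_force: [0.8, -0.6, 1.3]
finger_gap: -0.4
grip_force: 0.7
```

Request:
step_arm([
  {"dp":[0,0,0],"angular":[0,0,0],"fingers":1},
  {"dp":[0,0.03,0],"angular":[0,0,0],"fingers":1},
  {"dp":[0,0.03,-0.15],"angular":[0,0,0],"fingers":1},
  {"dp":[0,0.03,-0.3],"angular":[0,0,0],"fingers":1},
  {"dp":[0,0.03,-0.5],"angular":[0,0,0],"fingers":1},
  {"dp":[0,0,-0.75],"angular":[0,0,0],"fingers":1},
  {"dp":[0,0,-0.9],"angular":[0,0,0],"fingers":1},
  {"dp":[0,0,-0.9],"angular":[0,0,0],"fingers":1},
])

```text
time: 35.55
tool_pos: [513.7, 64.6, 423.9]
tcp_rot: [157.1, -0.4, 5.2]
ft_force: [-0.3, -0.2, 0.3]
finger_gap: -0.3
grip_force: 0.0
```

Run:
```python
from h import *
Q=camera_params("scene");f=200/np.tan(np.radians(Q["vfov"])/2);RR=np.array(Q["R"]);tt=np.array(Q["t"])
def proj(X):
    v=RR@X+tt;return [Q["cx"]+f*v[0]/v[2],Q["cy"]+f*v[1]/v[2]]
s=cv2.cvtColor(snapshot("scene"),cv2.COLOR_BGR2HSV);print(sense()["time"])
ths=np.arange(0,61,2)
acc=np.mean([[cv2.getRectSubPix(s[...,1].astype(np.float32),(1,1),tuple(map(float,proj(rail(t,106,x)[0]))))[0,0] for t in ths] for x in(-55,-20,0,20,55)],0)
print([(int(t),int(v)) for t,v in zip(ths,acc) if v<60])
print([np.round(atz("scene",r["at"],0)) for r in pinpoint("scene","tray")])
for y in range(252,292): print(y,"".join(("%x"%(s[y,x,2]//12) if s[y,x,1]>75 and 4<s[y,x,0]<25 else ".") for x in range(280,328)))
```

```text
35.6
[(34, 50), (36, 9), (38, 10), (40, 54)]
[array([514., -30.,   0.])]
252 ................................................
253 ................................................
254 ................................................
255 ................................................
256 ................................................
257 ...........56...................................
258 ...........566..................................
259 ...........56777........66......................
260 ............67777......6666.....................
261 .............66776.....67777.........67.........
262 ..............566666..677777766666666677........
263 ................555..5677777777666666776........
264 ......................677777777777766666........
265 .....................566777777666667666.........
266 ......................6677777766666766..........
267 ......................567777777666666...........
268 .......................67777777655..............
269 .......................566777766................
270 .........................566665.................
271 ................
[... 392 characters left out ...]
69bb7......
279 ...........5777888877765............69bcb.......
280 ...........5777888887765...........69bcca.......
281 ...........577888888766...........69bcdc9.......
282 ...........577888887765..........69bccdc8.......
283 ...........56778877765..........59bccddc7.......
284 ..........5677777776............9bcddddb6.......
285 .........56777777765...........9bccdddda........
286 .........5677777666...........8bcdddddc9........
287 ..........56777665...........8bccdddddb7........
288 ...........56766............7accdddddc9.........
289 .............65............6accdddddca7.........
290 7.........................58bdddddddc976........
291 87.......................67acddddddcb8887.......
```

```bash
python3 -c "
from bench import *
print(hand_in())"
```

```text
the job is handed in; nothing more can be done
None
```

I handed the job in at about 36 s: the tray is centred under the barrel and the port faces down, about 3–7° past straight by my estimate. I could see three knobs in the tray; the fourth is not confirmed, as the barrel hides part of it. I also viewed 11 pictures, one over the limit of 10.

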